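# Gauge a sleeve and hold the mirror so the camera sees it

### The job

Slide the brass sleeve with the red band over the gauge pin until it sits fully down on its seat, and let go of it. Then take the orange grip on top of the sprung swivel mirror and turn it until the small camera sees the sleeve in the middle of the mirror, and finish while still holding the mirror steady at that angle with the gripper (it springs back if let go). Leave everything else on the desk where it is.

Things in the scene. Friction and masses are not known exactly. Their poses are not given: they have to be found in the camera images.
- sleeve_center (a point): The sleeve to gauge: an upright brass tube with a red band round its middle (the marker), 40 mm outside diameter, 27 mm bore, 50 mm tall, about 150 g, loose, standing on the desk at the start. This point is its centre, 25 mm above its lower end; z runs along its bore.
- pin_seat (a point): The fixed gauge: a steel pedestal 45 mm high (52 mm diameter, foot 76 mm diameter and 12 mm high) with an aluminium pin of 24 mm diameter standing 34 mm up from its flat top; the last 7 mm of the pin taper to 14 mm diameter. This point is where the pin's axis meets the flat top, 45 mm above the desk; z points up. A sleeve fully down has its centre 25 mm above this point.
- mirror_grip (a point): The orange grip bar on top of the swivel mirror: 12 mm thick, 40 mm long, 34 mm high (102 to 136 mm above the desk). This point is in the grip 121 mm above the desk, exactly on the vertical pivot axis of the mirror. Its x axis is the direction the mirror's face looks (level), its y axis runs along the length of the grip and the width of the mirror; z points up. Pinch the grip across its thickness (along x) from above and turn it about the vertical.
- mirror_face (a point): Centre of the mirror's face, on the pivot axis, 70 mm above the desk, the same height as the camera lens and the centre of a seated sleeve; same axes as the grip (x = normal of the face). The mirror is 60 mm wide and 50 mm high in a black frame, upright, on a round aluminium foot of 68 mm diameter.
- mirror (a joint): Angle of the mirror in rad about its vertical pivot: 0 at rest against its stop, growing counter-clockwise seen from above, at most 1.25. A light spring (about 0.02 N m at rest, 0.07 N m at 0.9) turns it back to 0 as soon as it is let go. The angle needed lies between about 0.4 and 0.9.
- camera_lens (a point): Front of the lens of the small black camera on a post, 70 mm above the desk, 186 mm from the mirror's pivot and fixed to the same stand by a flat rail; it looks straight at the mirror's face. Top of the camera 88 mm above the desk.
- view_line (a point): Not a solid thing: the camera's line of sight after the mirror. The point is the centre of the mirror's face; its x axis is the level direction in which the camera looks after reflection (it turns twice as far as the mirror). The camera sees the sleeve in the middle of the mirror when this x axis points at the sleeve.
- grey_center (a point): Bystander: a grey plastic sleeve, 40 mm outside diameter, 50 mm tall, with an 18 mm bore that does not go over the pin; its centre. Leave it.
- calculator: Bystander: black calculator, 140 x 85 x 21 mm, lying on the desk; origin under its centre.
- mug: Bystander: blue mug, 80 mm diameter, 95 mm tall; origin under its centre.
- stapler: Bystander: beige and black stapler, 140 x 36 x 41 mm; origin under its centre.
- marker_pen: Bystander: black marker pen, 125 mm long, 14 mm thick, lying on a stack of papers; origin under its middle.

How it is judged:
On the way:
1. the sleeve is fully down on the gauge pin and let go (horizontal distance between sleeve_center and pin_seat below 0.004 m and z of sleeve_center in the frame of pin_seat between 0.021 and 0.029 m and angle between sleeve_center's own z axis and vertical below 0.12 rad and contact force between the fingers and sleeve below 0.1 N), for 0.2 s.
At the end, for the whole second after the job is handed in: The sleeve is on the pin within 4 mm of its axis, upright, fully down (within 4 mm), untouched by the fingers; the camera's line of sight after the mirror passes within 15 mm of the sleeve's axis; the mirror is still and the fingers hold it (over 0.5 N) through the last second (all of step 1 and y of sleeve_center in the frame of view_line between -0.015 and 0.015 m and x of sleeve_center in the frame of view_line above 0.05 m and velocity of joint mirror between -0.05 and 0.05 rad/s and contact force between the fingers and mirror above 0.5 N); the arm keeps its last pose, push and grip.
It fails at once if a bystander (grey sleeve, calculator, mug, stapler, pen) is moved more than 25 mm (distance of any of grey_center, calculator, mug, stapler, marker_pen from where it was at the start of the episode above 0.025 m).
It also fails if it takes over 48 s, if anything falls off the work surface, if the arm or the gripper's body presses on something with over 40 N, if the wrist force passes 120 N, or if a joint passes its speed limit or range.

### The arm

A 7-joint arm with a two-finger parallel gripper is mounted at the origin on the work surface. World frame = base frame: x ahead of the robot, y to its left, z up, the work surface at z = 0. Lengths are in m, angles in rad, forces in N, time in s.
With the tool pointing down it reaches from about 0.4 to 0.85 m from the base axis. Payload 10.4 kg.
Tool frame: the origin (TCP) lies on the centre line of the jaws, within the pads' length; the fingertips stand r.tip_extent ahead of it and the grasp point (between the pads) lies 3 mm ahead of it (r.tip_extent is the distance from the TCP to the fingertips, in m); z points along the fingers, y is the direction in which the jaws open and shut (so a half turn about z gives the same grasp; the last joint's range is limited). The gripper opens to 87 mm and grips with 3 to 60 N. Pads are 19 mm wide; open, the fingers measure 117 mm over their backs; the gripper's body (75 mm by 190 mm) begins 51 mm behind the grasp point.
Start: joints at [1.322, 0.332, -0.065, 1.46, 0.022, 1.35, -0.088], TCP at [0.14, -0.609, 0.245] pointing down, gripper open.
Joint ranges: [-2.6, 2.6], [-0.5, 2.12], [-1.47, 1.34], [0.16, 2.42], [-1.27, 4.41], [0.06, 2.06], [-2.6, 2.6]. Speed limits (rad/s): [2.22, 2.22, 2.79, 2.79, 3.14, 3.14, 3.14].

### API

Orientations are given as a unit quaternion [x, y, z, w].
In Python, from bench import r gives the robot as it stands. The module is installed in compiled form; this text tells all that it offers.
- The arm moves only by the shell command python3 -m jog 'ROWS' [FORCE]. ROWS is JSON, a list of rows, each a list of 5 numbers: the shift along the tool's x, y, z in cm, then the turn about the tool's z in rad, then the closure, from 0 (fully open) to 1 (shut). A call has exactly 10 rows; each row shifts and turns the pose as measured when the row begins, along the tool's axes as they then stand; what a row does not reach is not made up. A row lasts 1/10 s, in which the tool goes at most 50 mm and 8.59 degrees, less where a joint would pass 70% of its speed; a pose out of reach is approached as far as the arm can. A call with a gripper value outside its range is refused whole. The fingers move at their own pace and stop on an object; FORCE is the grip in N (left out, the last holds). Time passes only in rows, so rows that do not move let the fingers close, or fill a call up. It gives the time, the measured TCP pose, the force and the opening at its end, in the units of the state.
- r.read_state(): the state, without advancing time (a new reading comes with each control period).
- r.camera(name): name is "side" or "top"; returns a dict with "pixels" (400x640x3 uint8, red, green, blue), "fx", "fy", "cx", "cy" (pixels), "camera_from_world" (4x4, takes a point from world to camera coordinates). Camera axes: x right, y up, looking along -z (the intrinsics and any distortion apply to the point x, -y, -z); pixel columns grow to the right and rows downward; lengths in m; the calibration is good to about 2 mm. A picture is of the moment at which its call begins. There is no depth.
- r.close_job(): hands the job in, once; it reports no verdict.
The state is a dict: "time": time; "joint_positions": joint angles; "joint_vel": joint speeds; "joint_torque": joint torques, N m; "ee_pos": TCP position; "eef_rot": TCP orientation; "ft_force": force on the tool from outside, world axes, zero at the start; "torque": the same for the moment, N m; "width": finger opening in m.
Only numpy, scipy, OpenCV 4.12 (cv2) and the standard library are available. Lean on these libraries where they do the work, as an engineer would, in place of code of your own. Each camera call takes 0.05 s, during which the arm holds its last target. There are 200 camera calls.

## Working session

There is one attempt and no reset: what is moved stays moved. The work goes in short steps, Python scripts to look and compute and a shell command to move; the robot and the scene stay as the last step left them, time stands still between calls to the robot, and variables do not carry over. Pictures are saved under pics/ and viewed, about 8 in all and at most 12, crops included, and the job is handed in when it is done.

```bash
mkdir -p pics; python3 - <<'E'
from bench import r
import cv2,pickle,numpy as np
d={}
for n in("side","top"):
    c=r.camera(n);d[n]=c;cv2.imwrite(f"pics/{n}0.png",c["pixels"][:,:,::-1])
    print({k:v for k,v in c.items() if k!="pixels"})
pickle.dump(d,open("c0.pkl","wb"))
print(r.read_state(),r.tip_extent)
E
```

```text
{'fx': 521.0052139739167, 'fy': 521.0052139739167, 'cx': 317.49734288125944, 'cy': 203.16584393985445, 'camera_from_world': array([[ 0.83510551, -0.54987121, -0.01550618, -0.48077188],
       [ 0.29702733,  0.42701974,  0.8540661 , -0.22360043],
       [-0.46300491, -0.71784107,  0.51993331, -1.4395877 ],
       [ 0.        ,  0.        ,  0.        ,  1.        ]])}
{'fx': 432.5184223252288, 'fy': 432.5184223252288, 'cx': 316.8051209811878, 'cy': 200.06697823289696, 'camera_from_world': array([[-1.61618156e-03, -9.99996306e-01,  2.18539823e-03,
        -7.37846720e-02],
       [ 9.95375666e-01, -1.39880859e-03,  9.60485659e-02,
        -5.35175810e-01],
       [-9.60451541e-02,  2.33052414e-03,  9.95374250e-01,
        -1.43545054e+00],
       [ 0.00000000e+00,  0.00000000e+00,  0.00000000e+00,
         1.00000000e+00]])}
{'time': 0.1, 'joint_positions': array([ 1.32239021,  0.33278512, -0.06472134,  1.46086739,  0.02161151,
        1.34987844, -0.08852689]), 'joint_vel': array([ 0.00185671, -0.00120856,  0.00135614, -0.00185912,  0.00148117,
        0.00101981, -0.00019127]), 'joint_torque': array([ 1.71585078e-03, -6.24547434e+01,  2.49506539e-02, -3.90715027e+01,
       -6.13310211e-02,  3.66885366e-02,  1.53688177e-06]), 'ee_pos': array([ 0.1398685 , -0.60882357,  0.24384344]), 'eef_rot': array([ 9.93632167e-01,  1.12670897e-01, -9.99455627e-05, -6.13037268e-04]), 'ft_force': array([-0.53818485, -0.11025863,  0.16563378]), 'torque': array([-0.00697617,  0.04132369, -0.00203057]), 'width': 0.08673336128418661} 0.022
```

View pics/side0.png

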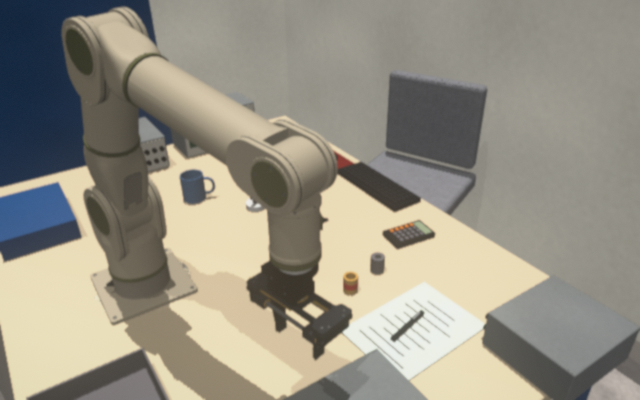

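View pics/top0.png

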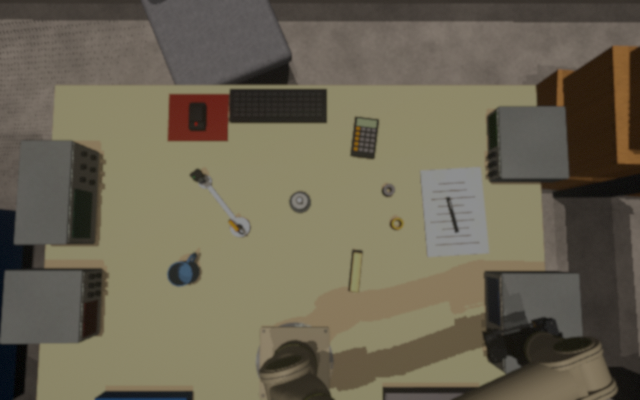

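Side view: sleeve (350,283), grey sleeve (377,263), calculator (409,234), mug (194,187); the arm hides the gauge and mirror. Top view: sleeve (396,223), grey (388,189), gauge (299,201), mirror grip (237,226), small camera (201,177), stapler (356,270).

```bash
cat >h.py <<'E'
import numpy as np,cv2
def ray(c,u,v,z):
    M=c["camera_from_world"];R=M[:3,:3];o=-R.T@M[:3,3]
    d=R.T@np.array([(u-c["cx"])/c["fx"],-(v-c["cy"])/c["fy"],-1])
    return o+d*(z-o[2])/d[2]
def proj(c,p):
    q=c["camera_from_world"]@np.append(p,1);return c["cx"]-c["fx"]*q[0]/q[2],c["cy"]+c["fy"]*q[1]/q[2]
E
python3 - <<'E'
import pickle,cv2,numpy as np
from h import *
d=pickle.load(open("c0.pkl","rb"));t=d["top"];s=d["side"]
im=t["pixels"][:,:,::-1]
crop=lambda i,u,v:cv2.resize(i[v-20:v+20,u-26:u+26],None,fx=7,fy=7,interpolation=cv2.INTER_NEAREST)
a=np.hstack([crop(im,396,223),crop(im,299,201)]);b=np.hstack([crop(im,237,222),crop(s["pixels"][:,:,::-1],350,283)])
cv2.imwrite("pics/m1.png",np.vstack([a,b]))
for n,u,v,z in(("sleeve",396.5,223.5,.05),("grey",388,189.5,.05),("ped",299,201,.06),("grip",236.5,226,.13),("cam",201,176,.088),("stapler",356,270,.04)):print(n,ray(t,u,v,z))
print("side sleeve",ray(s,350,283,.025))
# orange grip / brass masks
h=cv2.cvtColor(im,cv2.COLOR_BGR2HSV)
for n,u,v in(("sleeve",396,223),("grip",237,226)):
    sub=h[v-14:v+14,u-14:u+14];m=((sub[...,1]>150)&(sub[...,0]<28)).astype(np.uint8)
    ys,xs=np.nonzero(m);print(n,len(xs),xs.mean()+u-14,ys.mean()+v-14,xs.min()+u-14,xs.max()+u-14,ys.min()+v-14,ys.max()+v-14,cv2.minAreaRect(np.c_[xs,ys].astype(np.float32)))
E
```

```text
sleeve [ 0.45452117 -0.33792268  0.05      ]
grey [ 0.5677668  -0.31178066  0.05      ]
ped [ 0.52875865 -0.01578261  0.06      ]
grip [0.44414813 0.17611927 0.13      ]
cam [0.60816909 0.30176067 0.088     ]
stapler [ 0.30202181 -0.20333044  0.04      ]
side sleeve [ 0.45485494 -0.34212021  0.025     ]
sleeve 39 396.7435897435897 223.33333333333334 391 402 219 228 ((14.5, 14.5), (11.0, 9.0), 0.0)
grip 37 233.72972972972974 225.27027027027026 229 238 221 230 ((10.741177558898926, 12.864706039428711), (12.039640426635742, 3.4708871841430664), 49.39870071411133)
```

View pics/m1.png

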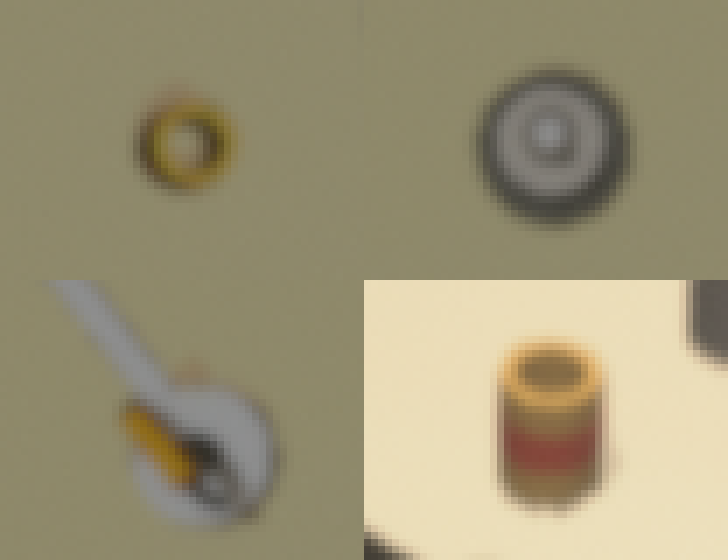

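Crops: the sleeve's top ring is centred near (396.8,222.9), the pedestal's flat top near (299.5,200.6) and the pin tip near (298.9,199.4). The orange grip is near (233.3,225), its length running down-right in the image at about 48°.

```bash
cat >>h.py <<'E'
from scipy.spatial.transform import Rotation as Ro
def delta(st,p):
    "cm in tool axes from the TCP to world point p, yaw of tool x"
    R=Ro.from_quat(st["eef_rot"]);X=R.as_matrix()
    return np.round(R.inv().apply(np.asarray(p)-st["ee_pos"])*100,2),np.round(np.arctan2(X[1,0],X[0,0]),4),np.round(X[:,2],3)
E
python3 - <<'E'
import pickle
from h import *
from bench import r
d=pickle.load(open("c0.pkl","rb"));t=d["top"];s=d["side"]
S=ray(t,396.8,222.9,.05);print("S",S)
print("ped",ray(t,299.5,200.6,.045),"pin",ray(t,298.9,199.4,.077))
G=ray(t,233.3,225,.134);print("grip",G,"cam",ray(t,202,176,.088))
im=s["pixels"]
print("side ring center", ray(s,350-26+551/7-52-.5+0,283-20+(373-280)/7-.5,.05))
st=r.read_state()
print(delta(st,[*S[:2],.15]))
E
```

```text
S [ 0.45650262 -0.33895348  0.05      ]
ped [ 0.53151116 -0.01686091  0.045     ] pin [ 0.53239381 -0.01610753  0.077     ]
grip [0.44712227 0.18538096 0.134     ] cam [0.60816492 0.29851284 0.088     ]
side ring center [ 0.4547218  -0.34254224  0.05      ]
(array([ 36.9 , -19.2 ,   9.41]), np.float64(0.2258), array([-0.   ,  0.001, -1.   ]))
```

```bash
python3 -m jog '[[4.1,-2.1,0.9,0,0.2],[4.1,-2.1,0.9,0,0.2],[4.1,-2.1,0.9,0,0.2],[4.1,-2.1,0.9,0,0.2],[4.1,-2.1,0.9,0,0.2],[4.1,-2.1,0.9,0,0.2],[4.1,-2.1,0.9,0,0.2],[4.1,-2.1,0.9,0,0.2],[4.1,-2.1,0.9,0,0.2],[0,0,0,0,0.2]]' 15; python3 - <<'E'
from h import *
from bench import r
print(delta(r.read_state(),[.4556,-.3407,.15]))
E
```

```text
time: 1.1
ee_pos: [0.4654, -0.3315, 0.1555]
eef_rot: [0.994, 0.11, -0.002, -0.002]
ft_force: [-0.6, 0.5, 0.5]
width: 0.0695
(array([-1.15,  0.68,  0.55]), np.float64(0.2202), array([-0.005,  0.004, -1.   ]))
```

```bash
python3 -m jog '[[-0.4,0.2,0,0,0.1],[-0.4,0.2,0,0,0.1],[-0.4,0.2,0,0,0.1],[0,0,1.0,0,0.1],[0,0,1.0,0,0.1],[0,0,1.0,0,0.1],[0,0,1.0,0,0.1],[0,0,1,0,0.1],[0,0,1,0,0.1],[0,0,0,0,0.1]]' 15; python3 - <<'E'
from h import *
from bench import r
print(delta(r.read_state(),[.4556,-.3407,.038]))
a=r.camera("side");b=r.camera("top")
u,v=map(int,proj(a,[.455,-.34,.05]));x,y=map(int,proj(b,[.455,-.34,.05]))
cr=lambda i,u,v:cv2.resize(i["pixels"][v-30:v+30,u-40:u+40,::-1],None,fx=5,fy=5)
cv2.imwrite("pics/m2.png",np.hstack([cr(a,u,v),cr(b,x,y)]))
E
```

```text
time: 2.1
ee_pos: [0.4494, -0.3431, 0.0883]
eef_rot: [0.994, 0.107, -0.004, -0.003]
ft_force: [-1.1, 0.2, -0.3]
width: 0.0783
(array([ 0.69, -0.06,  5.02]), np.float64(0.2152), array([-0.009,  0.005, -1.   ]))
```

View pics/m2.png

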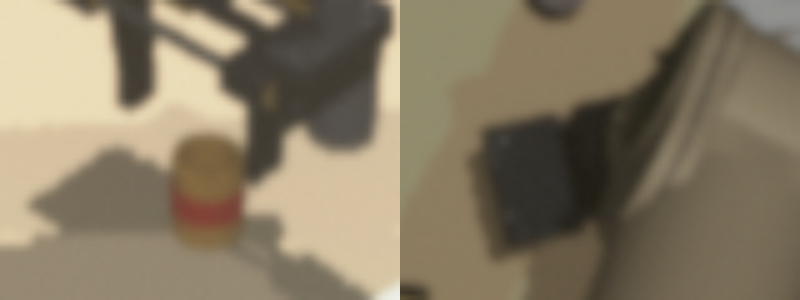

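Left crop: the sleeve (207,195) stands between the two fingers (135,95) and (262,175), slightly to the right of their middle, which matches the computed +7 mm. The top view is hidden by the arm.

```bash
python3 -m jog '[[0.3,0,0.5,0,0.1],[0.3,0,0.8,0,0.1],[0.2,0,0.9,0,0.1],[0.1,0,0.9,0,0.1],[0.1,0,0.9,0,0.1],[0.1,0,0.8,0,0.1],[0,0,0,0,0.1],[0,0,0,0,1],[0,0,0,0,1],[0,0,0,0,1]]' 15; python3 - <<'E'
from h import *
from bench import r
print(delta(r.read_state(),[.4556,-.3407,.038]))
E
```

```text
time: 3.2
ee_pos: [0.4626, -0.341, 0.0385]
eef_rot: [0.994, 0.108, -0.002, -0.002]
ft_force: [0.2, -0.4, 1.0]
width: 0.0616
(array([-0.67, -0.18,  0.05]), np.float64(0.2157), array([-0.005,  0.003, -1.   ]))
```

```bash
python3 -m jog '[[-0.35,-0.1,0,0,0.3],[-0.25,0,0,0,0.3],[0,0,0,0,0.3],[0,0,0,0,1],[0,0,0,0,1],[0,0,0,0,1],[0,0,0,0,1],[0,0,0,0,1],[0,0,0,0,1],[0,0,0,0,1]]' 15; python3 - <<'E'
from h import *
from bench import r
print(delta(r.read_state(),[.4556,-.3407,.038]))
E
```

```text
time: 4.2
ee_pos: [0.4562, -0.342, 0.0397]
eef_rot: [0.994, 0.107, -0.002, -0.001]
ft_force: [-0.1, -0.1, 0.5]
width: 0.0387
(array([-0.03, -0.14,  0.17]), np.float64(0.2153), array([-0.004,  0.002, -1.   ]))
```

```bash
python3 -m jog '[[0,0,0,0,1],[0,0,-0.5,0,1],[0,0,-1.5,0,1],[0,0,-2,0,1],[0,0,-2,0,1],[0,0,-2,0,1],[0,0,-2,0,1],[0,0,-1,0,1],[0,0,-0.5,0,1],[0,0,0,0,1]]' 20; python3 - <<'E'
from h import *
from bench import r
s=r.read_state();print(delta(s,[.532,-.0165,.155]))
a=r.camera("side")
u,v=map(int,proj(a,s["ee_pos"]));print(u,v)
cv2.imwrite("pics/m3.png",cv2.resize(a["pixels"][v-35:v+45,u-50:u+50,::-1],None,fx=6,fy=6))
E
```

```text
time: 5.2
ee_pos: [0.4567, -0.3413, 0.1647]
eef_rot: [0.994, 0.108, -0.001, -0.001]
ft_force: [-0.6, -0.2, -0.9]
width: 0.039
(array([ 14.33, -30.1 ,   1.01]), np.float64(0.2163), array([-0.003,  0.002, -1.   ]))
351 239
```

View pics/m3.png

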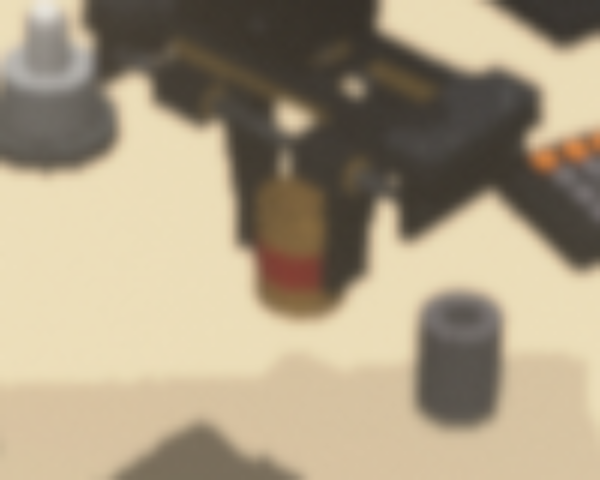

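The sleeve hangs straight between the fingers, its lower edge at crop x 257..345 (bottom 318). Upper left shows the pedestal, its top disc around crop (48,70) and pin around x=46.

```bash
python3 - <<'E'
from h import *
from bench import r
s=r.read_state();a=r.camera("side");im=a["pixels"].astype(int)
u,v=351,239
toc=lambda p:tuple(np.round([(p[0]-u+50.5)*6,(p[1]-v+35.5)*6],1))
e=s["ee_pos"]
# outline of an upright 40 mm cylinder under the TCP, bottom rim extremes
b=np.array([toc(proj(a,e+[.02*np.cos(t),.02*np.sin(t),-.0397])) for t in np.arange(0,6.28,.05)])
print("rim x",b[:,0].min(),b[:,0].max(),"bottom",b[:,1].max())
for n,p in(("pedtop",[.5315,-.0169,.045]),("pintop",[.532,-.016,.079])):
    print(n,toc(proj(a,p)))
# row scans: red band edges and steel edges
hsv=cv2.cvtColor(a["pixels"],cv2.COLOR_RGB2HSV)
for row in(246,247,248):print(row,hsv[row,338:366].tolist() if row==247 else "")
for row in(207,210,216,218):print(row,im[row,296:326].sum(1).tolist())
E
```

```text
rim x 256.0 349.4 bottom 323.4
pedtop (np.float64(48.3), np.float64(63.4))
pintop (np.float64(46.6), np.float64(7.5))
246 
247 [[22, 54, 236], [22, 55, 235], [21, 57, 234], [22, 59, 231], [17, 69, 218], [13, 85, 172], [7, 118, 132], [5, 142, 122], [5, 146, 124], [6, 149, 125], [6, 145, 128], [7, 146, 129], [8, 149, 127], [8, 146, 126], [8, 144, 124], [8, 136, 116], [10, 117, 96], [13, 84, 76], [18, 66, 66], [19, 64, 64], [19, 64, 64], [20, 59, 65], [19, 63, 69], [18, 64, 104], [19, 64, 168], [19, 62, 221], [22, 56, 233], [21, 55, 235]]
248 
207 [644, 644, 644, 646, 644, 645, 644, 640, 607, 543, 529, 561, 575, 561, 517, 495, 540, 554, 449, 294, 208, 189, 185, 191, 188, 188, 191, 187, 185, 188]
210 [647, 644, 644, 644, 644, 641, 641, 631, 587, 490, 431, 430, 432, 421, 410, 419, 493, 572, 590, 531, 382, 238, 190, 182, 183, 189, 180, 179, 177, 176]
216 [643, 644, 642, 620, 559, 492, 492, 518, 529, 509, 482, 464, 465, 459, 455, 467, 501, 518, 505, 443, 334, 250, 224, 247, 302, 379, 447, 460, 415, 338]
218 [644, 644, 636, 599, 506, 390, 355, 392, 430, 450, 462, 471, 472, 469, 461, 453, 440, 404, 361, 317, 295, 320, 386, 482, 570, 608, 628, 631, 611, 538]
```

```bash
python3 -m jog '[[1.0,-2.2,0,0,1],[2,-4.2,0,0,1],[2,-4.2,0,0,1],[2,-4.2,0,0,1],[2,-4.2,0,0,1],[2,-4.2,0,0,1],[1.5,-3.2,0,0,1],[1,-2.1,0,0,1],[0.5,-1,0,0,1],[0,0,0,0,1]]' 20; python3 - <<'E'
from h import *
from bench import r
s=r.read_state();print(delta(s,[.532,-.0165,.125]))
E
```

```text
time: 6.3
ee_pos: [0.5266, -0.0116, 0.1538]
eef_rot: [0.994, 0.106, -0.009, -0.005]
ft_force: [0.2, 0.1, -2.1]
width: 0.0388
(array([0.48, 0.62, 2.87]), np.float64(0.2127), array([-0.019,  0.008, -1.   ]))
```

```bash
python3 -m jog '[[0,0,0,0,1],[0.2,0.3,0.5,0,1],[0.2,0.2,0.7,0,1],[0.1,0.1,0.6,0,1],[0,0,0.3,0,1],[0,0,0,0,1],[0,0,0,0,1],[0,0,0,0,1],[0,0,0,0,1],[0,0,0,0,1]]' 20; python3 - <<'E'
from h import *
from bench import r
s=r.read_state();print(s["time"],delta(s,[.532,-.0165,.125]))
a=r.camera("side");e=s["ee_pos"]
u,v=map(int,proj(a,[.532,-.0165,.08]));print(u,v)
cv2.imwrite("pics/m4.png",cv2.resize(a["pixels"][v-35:v+35,u-50:u+50,::-1],None,fx=8,fy=8))
f=lambda p:tuple(np.round([(x-o)*8+4 for x,o in zip(proj(a,p),(u-50,v-35))]))
print("sleeve bot",f(e-[0,0,.0397]),"pin tip",f([.532,-.0165,.079]),"ped",f([.532,-.0165,.045]))
E
```

```text
time: 7.3
ee_pos: [0.5316, -0.024, 0.1294]
eef_rot: [0.995, 0.102, -0.011, -0.004]
ft_force: [-0.5, 0.1, -2.0]
width: 0.0387
7.3 (array([ 0.2 , -0.72,  0.44]), np.float64(0.2039), array([-0.022,  0.006, -1.   ]))
308 204
sleeve bot (np.float64(416.0), np.float64(276.0)) pin tip (np.float64(407.0), np.float64(290.0)) ped (np.float64(409.0), np.float64(364.0))
```

View pics/m4.png

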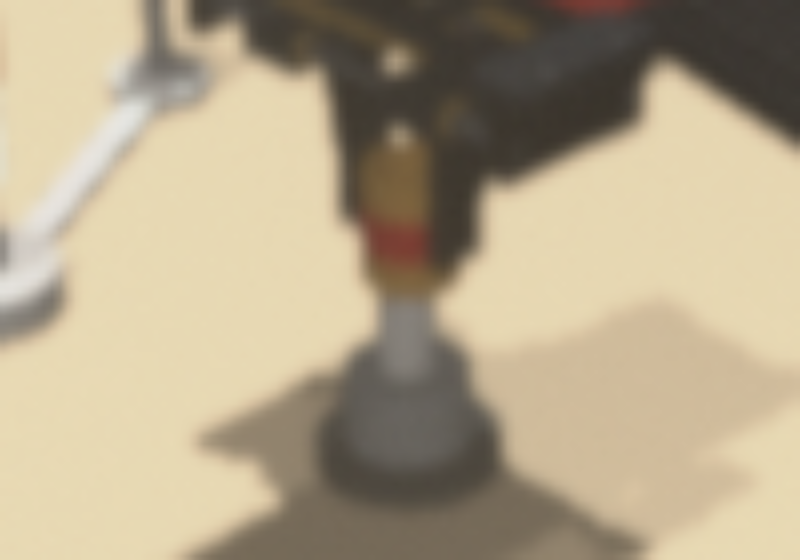

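The sleeve (bottom rim about x 366..462, y 295) is just above the pin (x 381..437, centre 409), so it is slightly right of the pin. The image and the pose agree that a small shift of about +6 mm in world y is needed.

```bash
python3 -m jog '[[0.1,-0.2,0,0,1],[0.1,-0.2,0.1,0,1],[0,-0.2,0.1,0,1],[0,0,0,0,1],[0,0,0,0,1],[0,0,0,0,1],[0,0,0,0,1],[0,0,0,0,1],[0,0,0,0,1],[0,0,0,0,1]]' 20; python3 - <<'E'
from h import *
from bench import r
s=r.read_state();print(s["joint_vel"].round(3),delta(s,[.532+.0009,-.0165,.125]))
E
```

```text
time: 8.35
ee_pos: [0.5325, -0.0169, 0.1275]
eef_rot: [0.995, 0.102, -0.01, -0.004]
ft_force: [-0.6, 0.0, -2.4]
width: 0.0393
[-0.    -0.001  0.001 -0.001 -0.002 -0.001 -0.   ] (array([ 0.05, -0.03,  0.25]), np.float64(0.2041), array([-0.021,  0.006, -1.   ]))
```

```bash
python3 -m jog '[[0,0,0.3,0,1],[0,0,0.3,0,1],[0,0,0.3,0,1],[0,0,0.3,0,1],[0,0,0.3,0,1],[0,0,0.2,0,1],[0,0,0.2,0,1],[0,0,0,0,1],[0,0,0,0,1],[0,0,0,0,1]]' 20; python3 - <<'E'
from h import *
from bench import r
s=r.read_state();print(delta(s,[.532+.0009,-.0165,.085]))
E
```

```text
time: 9.35
ee_pos: [0.5318, -0.0168, 0.1064]
eef_rot: [0.995, 0.102, -0.011, -0.004]
ft_force: [-0.4, -0.7, -1.5]
width: 0.0389
(array([0.15, 0.01, 2.13]), np.float64(0.2042), array([-0.022,  0.006, -1.   ]))
```

```bash
python3 -m jog '[[0,0,0.3,0,1],[0.05,0,0.3,0,1],[0,0,0.3,0,1],[0,0,0.3,0,1],[0,0,0.3,0,1],[0,0,0.3,0,1],[0,0,0.2,0,1],[0,0,0.1,0,1],[0,0,0,0,1],[0,0,0,0,1]]' 20; python3 - <<'E'
from h import *
from bench import r
s=r.read_state();print(delta(s,[.532+.0009,-.0165,.085]))
E
```

```text
time: 10.35
ee_pos: [0.5323, -0.0166, 0.0852]
eef_rot: [0.995, 0.102, -0.01, -0.004]
ft_force: [-0.4, -0.0, -1.6]
width: 0.039
(array([0.06, 0.01, 0.02]), np.float64(0.204), array([-0.021,  0.005, -1.   ]))
```

```bash
python3 -m jog '[[0,0,0.15,0,1],[0,0,0,0,1],[0,0,0,0,0.2],[0,0,0,0,0.2],[0,0,0,0,0.2],[0,0,0,0,0.2],[0,0,0,0,0.2],[0,0,-1.5,0,0.2],[0,0,-2.5,0,0.2],[0,0,-3,0,0.2]]' 20; python3 -m jog '[[0,0,-3,0,0.2],[0,-3,-1,0,0.2],[0,-4,0,0,0.2],[0,-4,0,0,0.2],[0,-3,0,0,0.2],[0,-1,0,0,0.2],[0,0,0,0,0.2],[0,0,0,0,0.2],[0,0,0,0,0.2],[0,0,0,0,0.2]]' 20;  python3 - <<'E'
from h import *
from bench import r
s=r.read_state();print(delta(s,[.4471,.1854,.2]))
a=r.camera("side");b=r.camera("top")
import pickle;pickle.dump((a,b),open("c1.pkl","wb"))
def c(i,p,k):
    u,v=map(int,proj(i,p));print(u,v)
    return cv2.resize(i["pixels"][v-30:v+30,u-40:u+40,::-1],None,fx=k,fy=k)
cv2.imwrite("pics/m5.png",np.vstack([np.hstack([c(a,[.532,-.0165,.06],5),c(b,[.532,-.0165,.06],5)]),np.hstack([c(a,[.45,.18,.1],5),c(b,[.45,.18,.1],5)])]))
E
```

```text
time: 11.35
ee_pos: [0.5318, -0.0167, 0.1547]
eef_rot: [0.995, 0.102, -0.013, -0.004]
ft_force: [0.3, 0.4, 0.3]
width: 0.0694
time: 12.35
ee_pos: [0.5061, 0.1308, 0.2119]
eef_rot: [0.995, 0.099, -0.006, -0.003]
ft_force: [0.5, -0.5, -1.1]
width: 0.0697
(array([-4.7 , -6.5 ,  1.28]), np.float64(0.1978), array([-0.012,  0.005, -1.   ]))
308 209
299 200
255 181
237 224
```

View pics/m5.png

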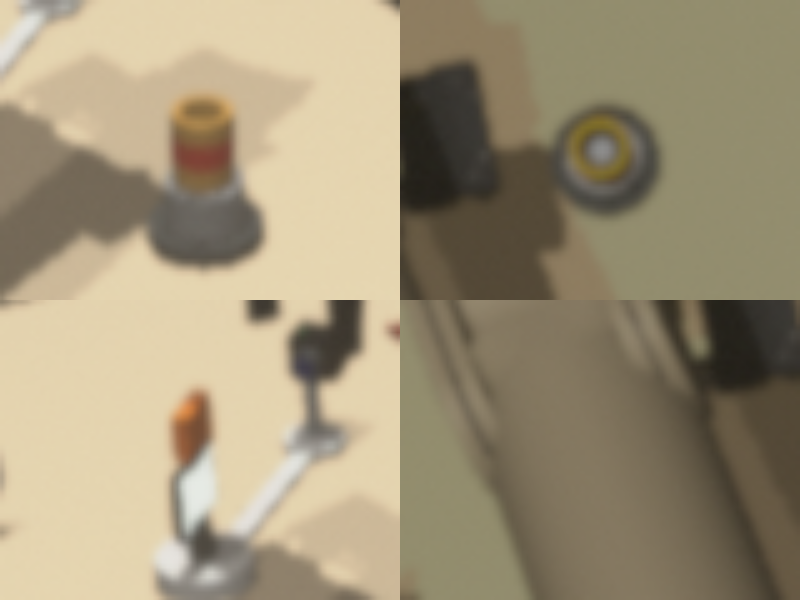

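Top left: the sleeve sits on the pedestal with no pin showing (top ring at crop (203,112)); top right: the pin tip shows centred in the bore. Bottom left: the orange grip spans x 172..212, y 390..462, above the mirror, with the camera post at (315,360).

```bash
python3 - <<'E'
from h import *
from bench import r
import pickle
a,b=pickle.load(open("c1.pkl","rb"));t=pickle.load(open("c0.pkl","rb"))["top"]
print("sleeve top side",ray(a,308.1,200.9,.095),"top",ray(b,259+ (602-400)/5-.5,170+149/5-.5,.095))
hs=cv2.cvtColor(a["pixels"],cv2.COLOR_RGB2HSV)[160:190,240:270]
m=((hs[...,1]>140)&(hs[...,0]<20)).astype(np.uint8)
ys,xs=np.nonzero(m);print("grip px",len(xs),xs.mean()+240,ys.mean()+160,xs.min()+240,xs.max()+240,ys.min()+160,ys.max()+160)
print("side grip",ray(a,xs.mean()+240,ys.mean()+160,.119),"foot side",ray(a,255.9,202.9,.012))
ht=cv2.cvtColor(t["pixels"],cv2.COLOR_RGB2HSV)[212:240,222:252]
print("foot top",ray(t,239.8,226.5,.012))
# predicted top-view projections of a grip at candidate
P=np.array([.4471,.1854]);
for ang in(.70,.73,.76):
  d=np.array([np.cos(ang),np.sin(ang)]);print(ang,[np.round(proj(t,[*(P+k*d*.02),.136]),1) for k in(-1,1)])
print("grey foot px: ",[ray(t,211+x/7-.5,202+y/7-.5,.008) for x,y in((132,175),(275,175),(205,105),(205,247))])
E
```

```text
sleeve top side [ 0.53016311 -0.01862552  0.095     ] top [ 0.53095125 -0.01681324  0.095     ]
grip px 36 252.19444444444446 175.61111111111111 250 254 170 181
side grip [0.44453115 0.18937721 0.119     ] foot side [0.44903628 0.18941142 0.012     ]
foot top [0.44675787 0.18652177 0.012     ]
0.7 [array([237.2, 229.9]), array([229.1, 220.1])]
0.73 [array([237.4, 229.8]), array([229. , 220.2])]
0.76 [array([237.5, 229.7]), array([228.8, 220.3])]
grey foot px:  [array([0.44695425, 0.22269968, 0.008     ]), array([0.44684742, 0.1532974 , 0.008     ]), array([0.48092006, 0.18779898, 0.008     ]), array([0.41206438, 0.18673307, 0.008     ])]
```

```bash
python3 - <<'E'
from h import *
import pickle
a,b=pickle.load(open("c1.pkl","rb"));t=pickle.load(open("c0.pkl","rb"))["top"]
im=t["pixels"].astype(int);hs=cv2.cvtColor(t["pixels"],cv2.COLOR_RGB2HSV)
pts=[]
for row in range(186,214):   # rail: saturation-dip centroid per row
    x0=int(202+(row-177)*0.76);xs=np.arange(x0-9,x0+12);w=np.clip(75-hs[row,xs,1].astype(float),0,None);
    if w.sum()>0: pts.append(ray(t,(xs*w).sum()/w.sum(),row,.006)[:2])
pts=np.array(pts);l=cv2.fitLine(pts.astype(np.float32),cv2.DIST_HUBER,0,.01,.01).ravel();print("top rail",l,np.degrees(np.arctan2(l[1],l[0])))
dv=pts-l[2:];print("resid mm",np.round((dv@[-l[1],l[0]])*1000,1))
P=np.array([.447,.1875]);print("pivot off line mm",((P-l[2:])@[-l[1],l[0]])*1000)
print("side post foot",ray(a,277.5,178,.01))
bod=(im.sum(2)<150)[165:190,190:215].astype(np.uint8);ys,xs=np.nonzero(bod);print("body",len(xs),xs.mean()+190,ys.mean()+165,xs.min(),xs.max(),ys.min(),ys.max(),cv2.minAreaRect(np.c_[xs,ys].astype(np.float32)))
c=ray(t,xs.mean()+190,ys.mean()+165,.08);print(c,np.degrees(np.arctan2(*(c[:2]-P)[::-1])),np.linalg.norm(c[:2]-P))
E
```

```text
top rail [0.78285986 0.6221981  0.53013366 0.25253975] 38.476826
resid mm [ 5.6  4.8  3.   0.6 -0.1 -0.1 -0.4 -0.5  0.1 -0.3 -0.3 -0.2  0.5  0.1
  0.1 -0.1 -0.3  0.1 -0.1 -0.1 -0.4  0.4  0.1  0.  -0.1  0.6  0.5  1.2]
pivot off line mm 0.808595805206716
side post foot [0.59931954 0.30517267 0.01      ]
body 84 197.88095238095238 175.28571428571428 2 14 5 16 ((8.75, 11.75), (13.435027122497559, 8.485280990600586), 45.0)
[0.61176706 0.31415003 0.08      ] 37.54807992413266 0.20781822411658765
```

```bash
python3 -m jog '[[0,0,0,-0.13,0.2],[0,0,0,-0.14,0.2],[0,0,0,-0.14,0.2],[0,0,0,-0.13,0.2],[0,0,0,0,0.2],[0,0,0,0,0.2],[0,-1,0,0,0.2],[0,-1,0,0,0.2],[0,0,0,0,0.2],[0,0,0,0,0.2]]' 20; python3 - <<'E'
from h import *
from bench import r
s=r.read_state();print(s["joint_positions"].round(2),delta(s,[.447,.1875,.165]))
E
```

```text
time: 13.45
ee_pos: [0.4914, 0.1438, 0.2113]
eef_rot: [0.932, 0.362, -0.006, -0.004]
ft_force: [0.2, -0.7, -0.4]
width: 0.0696
[ 0.28  0.18 -0.71  1.76  0.11  1.26 -1.29] (array([-0.29, -6.17,  4.71]), np.float64(0.7417), array([-0.014,  0.004, -1.   ]))
```

```bash
python3 -m jog '[[0,-0.8,0.3,0,0.2],[-0.1,-1.2,0.8,0,0.2],[-0.1,-1.3,0.8,0,0.2],[-0.1,-1.3,0.8,0,0.2],[0,-1,0.6,0,0.2],[0,-0.5,0.3,0,0.2],[0,0,0,0,0.2],[0,0,0,0,0.2],[0,0,0,0,0.2],[0,0,0,0,0.2]]' 20; python3 - <<'E'
from h import *
from bench import r
s=r.read_state();print(delta(s,[.447,.1875,.124]))
a=r.camera("side");b=r.camera("top")
def c(i,p,k):
    u,v=map(int,proj(i,p))
    return cv2.resize(i["pixels"][v-30:v+30,u-40:u+40,::-1],None,fx=k,fy=k)
cv2.imwrite("pics/m6.png",c(a,[.45,.18,.12],7))
u,v=proj(a,[.45,.18,.12]);f=lambda p:[round((x-int(o)+h)*7+3.5) for x,o,h in zip(proj(a,p),(u,v),(40,30))]
print(f(s["ee_pos"]-[0,0,.022]),f([.447,.1875,.136]))
E
```

```text
time: 14.45
ee_pos: [0.4431, 0.1909, 0.1726]
eef_rot: [0.932, 0.362, -0.006, -0.004]
ft_force: [0.1, 0.1, 0.5]
width: 0.0698
(array([0.09, 0.57, 4.85]), np.float64(0.7418), array([-0.014,  0.004, -1.   ]))
[261, 158] [274, 186]
```

View pics/m6.png

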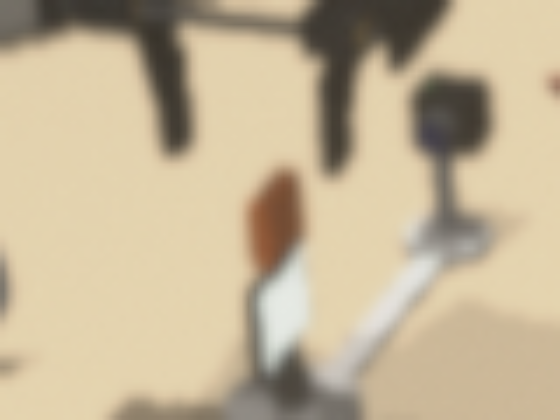

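The fingertips (177,152) and (335,172) straddle the orange grip (top about (275,180)) with the finger midpoint slightly to the left, as computed (5–6 mm).

```bash
python3 -m jog '[[0.05,0.25,0.2,0,0.2],[0.05,0.25,0.5,0,0.2],[0,0,0.7,0,0.2],[0,0,0.8,0,0.2],[0,0,0.8,0,0.2],[0,0,0.7,0,0.2],[0,0,0.4,0,0.2],[0,0,0.2,0,0.2],[0,0,0,0,0.2],[0,0,0,0,0.2]]' 15; python3 - <<'E'
from h import *
from bench import r
s=r.read_state();print(delta(s,[.447,.1875,.129]))
E
```

```text
time: 15.55
ee_pos: [0.4467, 0.1873, 0.1248]
eef_rot: [0.932, 0.362, -0.007, -0.005]
ft_force: [0.3, -0.0, 0.7]
width: 0.0694
(array([ 0.04, -0.  , -0.42]), np.float64(0.741), array([-0.016,  0.004, -1.   ]))
```

Raise 2 mm for clearance to the frame, then close.

```bash
python3 -m jog '[[0,0,-0.2,0,0.2],[0,0,0,0,1],[0,0,0,0,1],[0,0,0,0,1],[0,0,0,0,1],[0,0,0,0,1],[0,0,0,0,1],[0,0,0,0,1],[0,0,0,0,1],[0,0,0,0,1]]' 15; python3 -m jog '[[0,0,0,0,1],[0,0,0,0,1],[0,0,0,0,1],[0,0,0,0,1],[0,0,0,0,1],[0,0,0,0,1],[0,0,0,0,1],[0,0,0,0,1],[0,0,0,0,1],[0,0,0,0,1]]' 15; python3 - <<'E'
from h import *
from bench import r
s=r.read_state();print(s["torque"],delta(s,[.447,.1875,.129]))
E
```

```text
time: 16.55
ee_pos: [0.4482, 0.1869, 0.128]
eef_rot: [0.932, 0.362, -0.005, -0.004]
ft_force: [4.0, -2.0, -2.6]
width: 0.0119
time: 17.55
ee_pos: [0.4482, 0.1869, 0.128]
eef_rot: [0.932, 0.362, -0.005, -0.004]
ft_force: [1.3, -0.6, -0.6]
width: 0.0119
[-0.18251607 -0.46277442 -0.00642437] (array([-0.05, -0.13, -0.1 ]), np.float64(0.7402), array([-0.012,  0.004, -1.   ]))
```

```bash
python3 -m jog '[[0,0,0,-0.03,1],[0,0,0,-0.06,1],[0,0,0,-0.06,1],[0,0,0,-0.06,1],[0,0,0,-0.06,1],[0,0,0,-0.06,1],[0,0,0,0,1],[0,0,0,0,1],[0,0,0,0,1],[0,0,0,0,1]]' 20; python3 - <<'E'
from h import *
from bench import r
s=r.read_state();print(s["torque"],s["ft_force"],delta(s,[.448,.187,.128]))
E
```

```text
time: 18.55
ee_pos: [0.4478, 0.1872, 0.128]
eef_rot: [0.855, 0.519, -0.004, -0.005]
ft_force: [0.7, -0.4, -0.4]
width: 0.0119
[-0.25441858 -0.50936671 -0.01993003] [ 0.66108843 -0.36907506 -0.37815033] (array([-0.01,  0.02, -0.  ]), np.float64(1.0907), array([-0.013,  0.004, -1.   ]))
```

```bash
python3 -m jog '[[0,0,0,-0.03,1],[0,0,0,-0.05,1],[0,0,0,-0.06,1],[0,0,0,-0.05,1],[0,0,0,-0.02,1],[0,0,0,0,1],[0,0,0,0,1],[0,0,0,0,1],[0,0,0,0,1],[0,0,0,0,1]]' 20; python3 - <<'E'
from h import *
from bench import r
s=r.read_state();print(s["torque"],s["ft_force"],delta(s,[.448,.187,.128]))
a=r.camera("side");b=r.camera("top")
import pickle;pickle.dump((a,b),open("c2.pkl","wb"))
cv2.imwrite("pics/m7.png",cv2.resize(a["pixels"][140:240,220:340,::-1],None,fx=6,fy=6))
E
```

```text
time: 19.55
ee_pos: [0.4475, 0.1873, 0.128]
eef_rot: [0.793, 0.61, -0.004, -0.005]
ft_force: [0.7, -0.1, -0.8]
width: 0.0117
[-0.25056969 -0.48351754 -0.04386369] [ 0.74375095 -0.08457496 -0.80019433] (array([-0.02,  0.06, -0.  ]), np.float64(1.3117), array([-0.013,  0.003, -1.   ]))
```

View pics/m7.png

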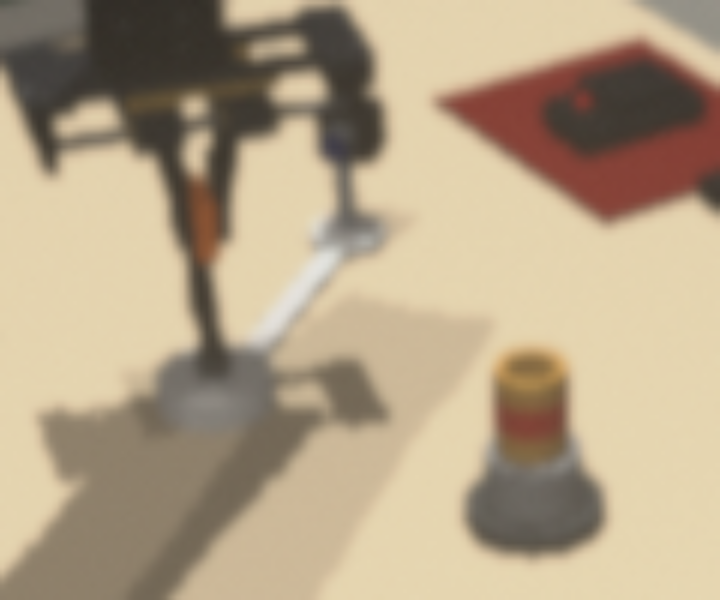

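The grip is pinched between both pads with the mirror turned nearly edge-on to this view, and the sleeve sits seated at crop (532,405). With the camera bearing at 38.3° and the mirror normal at -14.85°, the view line is at -68.0° against -67.8° for the sleeve, an offset of about 1 mm, so I'm handing in.

```bash
python3 -c "
from bench import r
print(r.read_state()['joint_vel'].round(4));r.close_job()"
```

```text
[-0.0009  0.0003  0.0009  0.0011 -0.0003 -0.0001 -0.0004]
the job is handed in; nothing more can be done
```

I put the brass sleeve on the gauge pin and let it go. I then pinched the mirror's orange grip, turned it about 0.57 rad, and handed the job in at about 19.6 s while still holding it; no verdict is reported.

**Sleeve:** the last pictures show it fully down and upright, with the pin centred in its bore. The side and top views placed it about 1–2 mm from the estimated pin axis.

**Mirror:** it was held with a 20 N grip at 11.7 mm opening, and the arm was practically still. The computed line of sight points at -68.0° against -67.8° for the sleeve, which puts it about 1 mm from the sleeve's axis.

**Disagreements:** two measurements of the small camera's direction from the mirror differed, 38.5° from the top view and about 37–38° from the side view. I used 38.3°. That leaves the sight line uncertain by about 5 mm, within the 15 mm allowed. The tool was also tilted about 0.02 rad during insertion, but no forces built up.

**Other objects:** I planned all moves clear of them and felt no contact. I did not measure their positions again at the end.

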